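# Pull out the cash drawer and hold its inner lid half open

## Robot

A 6-joint arm with a two-finger parallel gripper is mounted at the origin on the work surface; the furniture and walls round the work are solid. World frame = base frame: x ahead of the robot, y to its left, z up, the work surface at z = 0. Lengths are in mm, angles in rad, forces in N, time in s.
With the tool pointing down it reaches from about 325 to 900 mm from the base axis. Payload 3.5 kg.
Tool frame: the origin (TCP) lies on the centre line of the jaws, within the pads' length; the fingertips stand 19 mm ahead of it and the grasp point (between the pads) is the TCP (tcp_to_tips is the distance from the TCP to the fingertips, in mm); z points along the fingers, y is the direction in which the jaws open and shut (so a half turn about z gives the same grasp; the last joint's range is limited). The gripper opens to 85 mm and grips with 20 to 120 N. Pads are 22 mm wide; open, the fingers measure 114 mm over their backs; the gripper's body (76 mm by 85 mm) begins 54 mm behind the grasp point. The pads swing forward as they close: fully open they stand 13 mm farther back than shut.
Start: joints at [-1.23, 0.276, -0.026, 1.268, 0, 1.467], TCP at [268.347, -564.457, 250.313] pointing down, gripper open.
Joint ranges: [-3.12, 3.12], [-0.85, 1.88], [-1.08, 1.24], [-1.95, 2.15], [-1.57, 1.53], [-3.14, 3.14]. Speed limits (rad/s): [2.57, 2.57, 3.14, 3.14, 3.14, 3.14].

## Interface

Orientations are given as a unit quaternion [w, x, y, z].
In Python, from workcell import sense, capture, close_job, tcp_to_tips gives the robot as it stands. The module is installed in compiled form; this text tells all that it offers.
- The arm moves only by the tool play_rows, never from a script. Its argument "motion" is a list of rows, each a list of 7 numbers: the shift along the tool's x, y, z in cm, then the turn, a rotation vector about the tool's x, y, z in degrees, then the opening in per cent of the stroke, from 0 (shut) to 100 (fully open). A call has 1 to 10 rows; each row shifts and turns the commanded pose from where the row before left it, along the tool's axes as they then stand; what a row does not reach is not made up. A row lasts 1/12 s, in which the tool goes at most 41.7 mm and 7.16 degrees, less where a joint would pass 70% of its speed; a pose out of reach is approached as far as the arm can. A call with a gripper value outside its range is refused whole. The fingers move at their own pace and stop on an object; the grip force is fixed at half the most. Time passes only in rows, so rows that do not move let the fingers close. It gives the time, the measured TCP pose, the force and the opening at its end, in the units of the state.
- sense(): the state, without advancing time (a new reading comes with each control period).
- capture(name): name is "side" or "top" or "wrist"; returns a dict with "img" (420x560x3 uint8, red, green, blue), "range_z" (420x560 float32, mm along the optical axis (not along the pixel's ray), 0 where there is no reading), "mtx" (3x3 intrinsics, pixels), "world_from_camera" (4x4, takes a point from camera to world coordinates). Camera axes: x right, y up, looking along -z (the intrinsics and any distortion apply to the point x, -y, -z); pixel columns grow to the right and rows downward; lengths in mm; the calibration is good to about 2 mm. A picture is of the moment at which its call begins.
- close_job(): hands the job in, once; it reports no verdict.
The state is a dict: "clock": time; "joints": joint angles; "qd": joint speeds; "joint_torque": joint torques, N m; "tcp_pos": TCP position; "ee_rot": TCP orientation; "wrist_force": force on the tool from outside, world axes, zero at the start; "torque": the same for the moment, N m; "finger_gap": finger opening in mm.
Only numpy, scipy, OpenCV 4.12 (cv2) and the standard library are available. Lean on these libraries where they do the work, as an engineer would, in place of code of your own. Each camera call takes 0.05 s, during which the arm holds its last target. There are 200 camera calls.

## Task

Pull the drawer of the grey cash drawer unit (it has a bar handle) out to its stop, then lift the hinged lid inside the drawer (it has a black pull tab) and hold it open at 45 degrees so that a colleague can look at the notes underneath. The lid falls shut when let go, so finish while still holding it at that angle with the fingers, with the drawer still out; leave the stapler, the stamp and the ink pad where they are.

Things in the scene. Friction and masses are not known exactly. Their poses are not given: they have to be found in the camera images.
- unit: Grey sheet-steel cash drawer unit standing fixed on the desk, 300 mm wide (its y), 205 mm deep (its x), 106 mm high. Origin on the desk top under the middle of the closed drawer's front face; its x axis points into the unit (away from the robot), so the drawer slides out along its -x; z up. It stands turned by up to 0.35 rad either way.
- drawer (a joint): How far the drawer is out, m: 0 shut, 0.16 at the stop. It slides along the unit's -x with about 3 N of friction and stays where it is left. The unit's runners keep it level. Front panel 288 mm wide, 12 mm thick, top edge 99 mm above the desk. At the start it is shut or up to 20 mm out. A loose bundle of notes lies in it under the lid.
- drawer_handle (a point): Middle of the drawer's bar handle: a level round bar 12 mm thick and 110 mm long, parallel to the drawer front (the unit's y), 45 mm ahead of the front face and 78 mm above the desk, held by a post at each end. It moves with the drawer.
- lid (a joint): Opening angle of the lid in the drawer, rad: 0 shut (level), 0.785 = 45 degrees, stop at 1.3. Free hinge: it falls shut. Aluminium sheet 252 mm wide, 3 mm thick, 0.2 to 0.4 kg. Its hinge line is at its rear edge, along the unit's y, 158 mm behind the drawer front's outer face, 81 mm above the desk; the front edge, 85 mm ahead of it, rises. Inside the unit while the drawer is shut.
- lid_tab (a point): Grip point at mid thickness of the lid's black pull tab: a bar 24 mm wide (the unit's y), 12 mm thick, reaching 43 mm forward from the middle of the lid's front edge. The point lies 108 mm ahead of the hinge line, 38 mm behind the inside of the drawer front, 82 mm above the desk when shut. The well round the tab is open, its floor 65 mm lower. Held by its sides, it can turn between the fingers.
- stapler: Dark desk stapler, 34 x 135 x 41 mm, to the left of the drawer; bystander. Origin at the middle of its underside.
- stamp: Self-inking stamp, 37 x 59 x 88 mm, standing to the left; bystander. Origin at the middle of its underside.
- ink_pad: Flat ink pad tin, 72 x 105 x 13 mm, to the right; bystander. Origin at the middle of its underside.

How it is judged (in metres and radians):
On the way, in this order (a step that is already met when the one before it is completed fails the run):
1. the drawer is pulled out to its stop with the lid still shut (value of joint drawer above 0.148 m and value of joint lid below 0.15 rad), for 0.1 s.
2. the lid is lifted by the fingers with the drawer out (value of joint lid above 0.4 rad and value of joint drawer above 0.135 m and contact force between the fingers and lid above 0.3 N), for 0.1 s.
At the end, for the whole second after the job is handed in: The fingers hold the lid still (under 0.1 rad/s, contact over 0.3 N) at 45 degrees, give or take 7 (0.665 to 0.905 rad); the drawer is still at least 135 mm out; stapler, stamp and ink pad are within 30 mm of where they stood (value of joint lid between 0.665 and 0.905 rad and velocity of joint lid between -0.1 and 0.1 rad/s and contact force between the fingers and lid above 0.3 N and value of joint drawer above 0.135 m and distance of each of stapler, stamp, ink_pad from where it was at the start of the episode below 0.03 m); the arm keeps its last pose, push and grip.
It fails at once if the stapler, the stamp or the ink pad is pushed away by more than 30 mm (distance of any of stapler, stamp, ink_pad from where it was at the start of the episode above 0.03 m).
It also fails if it takes over 48 s, if anything falls off the work surface, if the arm or the gripper's body presses on something with over 40 N, if the wrist force passes 120 N, or if a joint passes its speed limit or range.

## Working session

There is one attempt and no reset: what is moved stays moved. The work goes in short steps, Python scripts to look and compute and a tool call to move; the robot and the scene stay as the last step left them, time stands still between calls to the robot, and variables do not carry over. Pictures are saved under pics/ and viewed, about 8 in all and at most 12, crops included, and the job is handed in when it is done.

Besides the shell and the picture viewer there is one more tool, called after "Call:" as name(argument=value, ...) on one line, values as JSON. play_rows: Moves the arm, as the interface text tells. Its arguments: {"type":"object","properties":{"motion":{"type":"array","items":{"type":"array","items":{"type":"number"}}}},"required":["motion"]}

```bash
mkdir -p pics; cat > h.py <<'E'
import numpy as np, cv2
from workcell import sense, capture, close_job, tcp_to_tips
from scipy.spatial.transform import Rotation as R
def pts(c):
    K=c["mtx"]; z=c["range_z"]; v,u=np.mgrid[:420,:560]
    x=(u-K[0,2])/K[0,0]*z; y=(v-K[1,2])/K[1,1]*z
    P=np.stack([x,-y,-z],-1); T=c["world_from_camera"]
    W=P@T[:3,:3].T+T[:3,3]; W[z<=0]=np.nan
    return W
def save(c,n): cv2.imwrite("pics/"+n,c["img"][...,::-1])
def rot(s): q=s["ee_rot"]; return R.from_quat([q[1],q[2],q[3],q[0]])
E
python3 - <<'E'
from h import *
s=sense(); print(s, tcp_to_tips)
for n in ("top","side"):
    c=capture(n); save(c,n+"0.png"); np.savez(n+"0.npz",W=pts(c)); print(c["world_from_camera"].round(2), c["mtx"])
E
```

```text
{'clock': 0.0, 'joints': array([-1.23038220e+00,  2.77142287e-01, -2.78986404e-02,  1.26802433e+00,
       -6.97398348e-06,  1.46740019e+00]), 'qd': array([-0.00067852, -0.00092672,  0.00026978,  0.00018465, -0.0003414 ,
       -0.00024476]), 'joint_torque': array([-1.13272941e-03, -4.45505512e+01,  2.95204389e+01,  1.64100376e-02,
       -7.01354588e-05,  1.87166634e-06]), 'tcp_pos': array([ 268.10360808, -563.74205769,  249.14554319]), 'ee_rot': array([-1.12609370e-03,  9.75479295e-01,  2.20088298e-01, -1.37592133e-04]), 'wrist_force': array([ 0.07690502,  0.13171563, -0.62425979]), 'torque': array([0.00704104, 0.03554749, 0.03905812]), 'finger_gap': 85.24005510800475} 19.0
[[ 2.00000e-02  1.00000e+00 -8.00000e-02  4.92660e+02]
 [-1.00000e+00  2.00000e-02  1.00000e-02  2.76900e+01]
 [ 2.00000e-02  8.00000e-02  1.00000e+00  1.14752e+03]
 [ 0.00000e+00  0.00000e+00  0.00000e+00  1.00000e+00]] [[395.59045274   0.         281.27245771]
 [  0.         395.59045274 213.02914935]
 [  0.           0.           1.        ]]
[[-2.30000e-01 -7.10000e-01  6.70000e-01  1.56025e+03]
 [ 9.70000e-01 -1.60000e-01  1.70000e-01  2.65120e+02]
 [-1.00000e-02  6.90000e-01  7.30000e-01  1.17174e+03]
 [ 0.00000e+00  0.00000e+00  0.00000e+00  1.00000e+00]] [[444.10097784   0.         280.62613519]
 [  0.         444.10097784 206.90913425]
 [  0.           0.           1.        ]]
```

```bash
python3 -c "
import cv2,numpy as np
a=cv2.imread('pics/top0.png');b=cv2.imread('pics/side0.png')
print(a.shape)"
```

```text
(420, 560, 3)
```

View pics/top0.png

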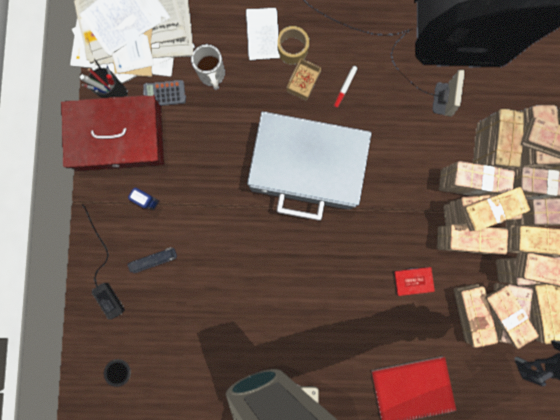

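View pics/side0.png

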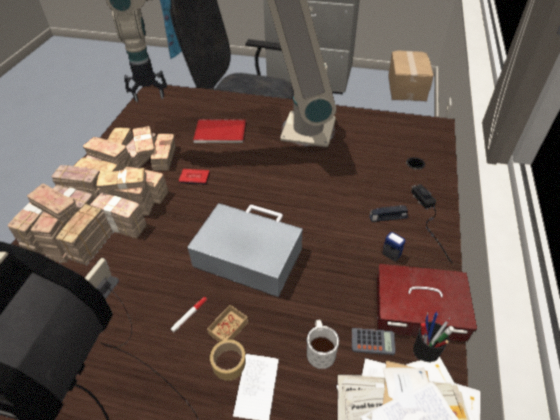

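The top picture shows the unit with corners near (262,114), (371,131), (358,207) and (249,190), and its handle near (300,207). The stapler is at (152,260), the stamp at (142,198), and the ink pad is probably the red tin at (413,281). All of them are clear of the pull path.

```bash
python3 - <<'E'
from h import *
W=np.load("top0.npz")["W"]
def reg(W,u0,u1,v0,v1,z0,z1):
    P=W[v0:v1,u0:u1].reshape(-1,3); return P[(P[:,2]>z0)&(P[:,2]<z1)]
P=reg(W,235,385,100,222,98,115); print(len(P),np.median(P[:,2]))
r=cv2.minAreaRect(P[:,:2].astype(np.float32)); print(r); print(cv2.boxPoints(r))
H=reg(W,270,330,196,225,60,95); print(len(H),np.percentile(H[:,2],[5,50,95]))
for p in H[::6]: print(p.round(0),end=' ')
print(cv2.minAreaRect(H[:,:2].astype(np.float32)))
for n,b in dict(stapler=(120,185,240,280,20,60),stamp=(120,165,180,220,20,120),ink=(390,440,260,300,6,30)).items():
    Q=reg(W,*b); print(n,len(Q),Q.mean(0) if len(Q) else 0,Q[:,2].max() if len(Q) else 0)
S=np.load("side0.npz")["W"].reshape(-1,3)
Q=S[(S[:,2]>98)&(S[:,2]<115)&(S[:,0]>450)&(S[:,0]<850)&(abs(S[:,1]+20)<220)]
r=cv2.minAreaRect(Q[:,:2].astype(np.float32)); print("side",r,np.median(Q[:,2])); print(cv2.boxPoints(r))
Q=S[(S[:,2]>65)&(S[:,2]<92)&(S[:,0]>430)&(S[:,0]<560)&(abs(S[:,1]+20)<130)]
print(len(Q),Q[::8].round(0).tolist())
E
```

```text
8399 106.40951834829207
((729.0772094726562, -59.09544372558594), (300.53033447265625, 206.82373046875), 80.60860443115234)
[[ 602.53143 -190.47205]
 [ 806.58307 -224.22107]
 [ 855.623     72.28116]
 [ 651.57135  106.03018]]
377 [70.05427486 82.84118796 87.75126308]
[630.  17.  81.] [632. -13.  67.] [630. -28.  92.] [630. -24.  67.] [628. -39.  87.] [624.   9.  82.] [626. -48.  78.] [621.  15.  85.] [625. -59.  73.] [623. -74.  93.] [623. -66.  62.] [621. -80.  86.] [615.  14.  88.] [620. -87.  72.] [ 618. -101.   94.] [616. -94.  86.] [ 616. -110.   85.] [611.  12.  79.] [ 615. -115.   69.] [608.  12.  82.] [605.  20.  80.] [608. -94.  85.] [603.  14.  81.] [ 606. -100.   81.] [602. -92.  83.] [597.  17.  86.] [594.  22.  80.] [595.   6.  82.] [591.  25.  81.] [592.   8.  82.] [592.  -8.  81.] [589.  22.  83.] [589.   6.  86.] [589. -10.  88.] [592. -87.  80.] [586.  16.  82.] [587.   0.  81.] [587. -16.  83.] [587. -32.  83.] [589. -92.  85.] [584.   0.  84.] [584. -16.  84.] [584. -32.  85.] [585. -48.  83.] [587. -95.  77.] [581. -21.  84.] [582. -38.  86.] [582. -54.  82.] [583. -86.  83.] [579. -27.  82.] [579. -46.  85.] [580. -62.  84.] [580. -79.  81.] [581. -94.  84.] [577. -49.  84.] [577. -65.  85.] [578. -81.  80.] [575. -49.  77.] [575. -65.  83.] [575. -81.  85.] [572. -65.  80.] [572. -81.  85.] [570. -82.  78.] ((601.1194458007812, -45.83592224121094), (136.8258819580078, 51.69438552856445), 80.72749328613281)
stapler 435 [446.12188933 371.37904252  39.36691236] 47.16490428936595
stamp 378 [612.21389038 388.54375955  78.9603062 ] 94.22346023764635
ink 913 [ 403.34735699 -371.81421323   12.78291278] 18.81846515898974
side ((730.7008056640625, -59.034912109375), (301.6593322753906, 208.42767333984375), 80.3838882446289) 106.39910464578429
[[ 602.7558  -190.33678]
 [ 808.2548  -225.1538 ]
 [ 858.6458    72.26695]
 [ 653.1468   107.08397]]
0 []
```

```bash
cat >> h.py <<'E'
YAW=np.radians(-9.5); O=np.array([627.05,-42.2,0.])   # unit frame
ux=np.array([np.cos(YAW),np.sin(YAW),0]); uy=np.array([-ux[1],ux[0],0]); uz=np.array([0,0,1.])
def U(x,y,z): return O+x*ux+y*uy+z*uz
def goal(pos,Rg=None):
    s=sense(); r=rot(s)
    print("tcp",s["tcp_pos"].round(1),"j",np.degrees(s["joints"]).round(1),"gap",round(s["finger_gap"],1),"F",s["wrist_force"].round(1),"t",s["clock"])
    if Rg is not None: print("turn (tool, deg)",np.degrees((r.inv()*Rg).as_rotvec()).round(2))
    print("shift tool cm, before turn",(r.inv().apply(pos-s["tcp_pos"])/10).round(2), "after turn", None if Rg is None else (Rg.inv().apply(pos-s["tcp_pos"])/10).round(2))
def down(y): # tool down, tool y = given dir
    return R.from_matrix(np.column_stack([np.cross(y,-uz),y,-uz]))
E
python3 - <<'E'
from h import *
goal(U(-45,0,180),down(ux))
goal(U(-45,0,180),down(-ux))
E
```

```text
tcp [ 268.1 -563.8  249.3] j [-70.5  15.9  -1.6  72.7  -0.   84.1] gap 85.9 F [ 0.2 -0.3  0. ] t 0.1
turn (tool, deg) [ -0.1   -0.07 -55.07]
shift tool cm, before turn [ 51.12 -34.26   7.01] after turn [57.37 22.29  6.93]
tcp [ 268.1 -563.8  249.3] j [-70.5  15.9  -1.6  72.7  -0.   84.1] gap 85.9 F [ 0.2 -0.3  0. ] t 0.1
turn (tool, deg) [-8.0000e-02  1.2000e-01  1.2493e+02]
shift tool cm, before turn [ 51.12 -34.26   7.01] after turn [-57.37 -22.29   6.93]
```

Call:
play_rows(motion=[[0, 0, 0, 0, 0, -6.9, 45], [0, 0, 0, 0, 0, -6.9, 45], [0, 0, 0, 0, 0, -6.9, 45], [0, 0, 0, 0, 0, -6.9, 45], [0, 0, 0, 0, 0, -6.9, 45], [0, 0, 0, 0, 0, -6.9, 45], [0, 0, 0, 0, 0, -6.9, 45], [0, 0, 0, 0, 0, -6.8, 45]])

```text
clock: 0.77
tcp_pos: [268.2, -564.0, 249.6]
ee_rot: [-0.001, 0.761, 0.649, 0.0]
wrist_force: [-0.4, 0.9, -0.2]
finger_gap: 38.5
```

Call:
play_rows(motion=[[3.59, 1.39, 0.2, 0, 0, 0, 45], [3.59, 1.39, 0.2, 0, 0, 0, 45], [3.59, 1.39, 0.2, 0, 0, 0, 45], [3.59, 1.39, 0.2, 0, 0, 0, 45], [3.59, 1.39, 0.2, 0, 0, 0, 45], [3.59, 1.39, 0.2, 0, 0, 0, 45], [3.59, 1.39, 0.2, 0, 0, 0, 45], [3.59, 1.39, 0.2, 0, 0, 0, 45], [3.59, 1.39, 0.2, 0, 0, 0, 45], [3.59, 1.39, 0.2, 0, 0, 0, 45]])

```text
clock: 1.6
tcp_pos: [464.8, -231.3, 229.9]
ee_rot: [-0.0, 0.763, 0.646, -0.0]
wrist_force: [0.3, 0.0, 0.0]
finger_gap: 38.1
```

Call:
play_rows(motion=[[3.59, 1.39, 0.2, 0, 0, 0, 45], [3.59, 1.39, 0.2, 0, 0, 0, 45], [3.59, 1.39, 0.2, 0, 0, 0, 45], [3.59, 1.39, 0.2, 0, 0, 0, 45], [3.59, 1.39, 0.2, 0, 0, 0, 45], [3.59, 1.39, 0.2, 0, 0, 0, 45], [0, 0, 0, 0, 0, 0, 45], [0, 0, 0, 0, 0, 0, 45]])

```text
clock: 2.27
tcp_pos: [582.4, -32.7, 217.4]
ee_rot: [-0.0, 0.762, 0.648, -0.001]
wrist_force: [0.1, -0.4, 0.2]
finger_gap: 38.8
```

```bash
python3 - <<'E'
from h import *
goal(U(-45,0,78),down(ux))
c=capture("wrist"); save(c,"w1.png"); W=pts(c); np.savez("w1.npz",W=W)
P=W.reshape(-1,3)-O; x=P@ux;y=P@uy;z=P[:,2]
m=(abs(y)<45)&(z>70)&(z<95)&(x<-25)&(x>-80)
print(m.sum(),np.percentile(x[m],[2,10,50,90,98]).round(1),np.percentile(z[m],[2,50,98]))
mm=(z>70)&(z<95)&(x<-30)&(x>-80); print(np.percentile(y[mm],[1,50,99]))
for lo in (-55,-35,-15,5,25):
    k=m&(y>=lo)&(y<lo+20)
    if k.sum()>5: print(lo,k.sum(),x[k].mean().round(1))
k=(abs(y)<140)&(z>100)&(x<15); print("front edge top",np.percentile(x[k],[0.5,2,5]) if k.sum() else 0)
E
```

```text
tcp [582.4 -32.7 217.4] j [-9.6 12.8 -9.5 67.8 -0.  89.7] gap 38.8 F [ 0.1 -0.4  0.2] t 2.2667
turn (tool, deg) [-0.09  0.02  0.24]
shift tool cm, before turn [-0.2   0.08 13.94] after turn [-0.2   0.06 13.94]
1751 [-51.  -50.2 -45.5 -40.7 -39.7] [79.94922714 83.96698196 85.91728077]
[-58.3900367    7.90418047  59.86847809]
-55 171 -45.4
-35 353 -45.5
-15 385 -45.4
5 414 -45.3
25 428 -45.4
front edge top [-104.75399203 -101.42404177  -97.29465072]
```

View pics/w1.png

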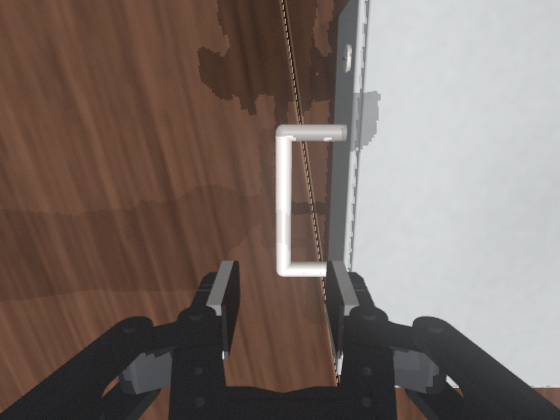

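The wrist picture shows the handle bar vertical at column 284, rows 130 to 270. It lies midway between the fingers, 45.4 mm ahead of the front plane, so the drawer is practically shut. I'll descend and grip.

Call:
play_rows(motion=[[-0.1, 0, 3, 0, 0, 0.2, 45], [-0.1, 0, 3, 0, 0, 0, 45], [0, 0.05, 3, 0, 0, 0, 45], [0, 0, 2.5, 0, 0, 0, 45], [0, 0, 1.5, 0, 0, 0, 45], [0, 0, 0.9, 0, 0, 0, 45], [0, 0, 0, 0, 0, 0, 45], [0, 0, 0, 0, 0, 0, 45]])

```text
clock: 2.98
tcp_pos: [582.1, -37.5, 79.5]
ee_rot: [-0.0, 0.765, 0.644, -0.0]
wrist_force: [0.9, 1.0, 0.3]
finger_gap: 38.8
```

Call:
play_rows(motion=[[0, 0, 0, 0, 0, 0, 0], [0, 0, 0, 0, 0, 0, 0], [0, 0, 0, 0, 0, 0, 0], [0, 0, 0, 0, 0, 0, 0], [0, 0, 0, 0, 0, 0, 0], [0, 0, 0, 0, 0, 0, 0]])

```text
clock: 3.48
tcp_pos: [583.0, -36.9, 81.1]
ee_rot: [0.001, 0.764, 0.645, 0.0]
wrist_force: [-3.7, -1.5, 5.6]
finger_gap: 9.8
```

Call:
play_rows(motion=[[0, -0.5, 0, 0, 0, 0, 0], [0, -1, 0, 0, 0, 0, 0], [0, -1.5, 0, 0, 0, 0, 0], [0, -1.5, 0, 0, 0, 0, 0], [0, -1.5, 0, 0, 0, 0, 0], [0, -1.5, 0, 0, 0, 0, 0], [0, -1.5, 0, 0, 0, 0, 0], [0, -1.5, 0, 0, 0, 0, 0], [0, -1, 0, 0, 0, 0, 0], [0, -0.5, 0, 0, 0, 0, 0]])

```text
clock: 4.32
tcp_pos: [465.0, -17.6, 81.1]
ee_rot: [0.003, 0.764, 0.645, 0.0]
wrist_force: [3.5, -5.0, 3.6]
finger_gap: 10.0
```

Call:
play_rows(motion=[[0, -1, 0, 0, 0, 0, 0], [0, -1, 0, 0, 0, 0, 0], [0, -0.5, 0, 0, 0, 0, 0], [0, -0.5, 0, 0, 0, 0, 0], [0, -0.4, 0, 0, 0, 0, 0], [0, -0.3, 0, 0, 0, 0, 0], [0, 0, 0, 0, 0, 0, 0], [0, 0, 0, 0, 0, 0, 0]])

```text
clock: 4.98
tcp_pos: [429.4, -11.7, 81.1]
ee_rot: [0.003, 0.764, 0.645, 0.0]
wrist_force: [-0.1, -4.1, 8.4]
finger_gap: 10.0
```

```bash
python3 - <<'E'
from h import *
goal(U(-205,0,79),down(ux))
s=sense(); print((s["tcp_pos"]-O)@ux,(s["tcp_pos"]-O)@uy)
c=capture("top"); W=pts(c); P=W.reshape(-1,3)-O; x=P@ux;y=P@uy;z=P[:,2]
m=(abs(y)<140)&(abs(y)>70)&(z>90)&(z<108)&(x<-60)&(x>-220)
print(m.sum(),np.percentile(x[m],[2,50,98]).round(1))
m=(abs(y)<25)&(z>75)&(z<95)&(x<-80)&(x>-145); print("tab?",m.sum(),np.percentile(x[m],[2,50,98]),np.percentile(y[m],[2,50,98]))
save(c,"top2.png")
im=cv2.resize(c["img"][90:270,220:400,::-1],None,fx=3.3,fy=3.3,interpolation=cv2.INTER_CUBIC); cv2.imwrite("pics/top2c.png",im)
E
```

```text
tcp [429.4 -11.7  81.1] j [-10.1   5.4 -37.   47.3  -0.2  89.6] gap 10.0 F [-0.1 -4.1  8.4] t 4.9833
turn (tool, deg) [ 0.27  0.22 -0.19]
shift tool cm, before turn [ 0.26 -0.5   0.2 ] after turn [ 0.26 -0.5   0.21]
-200.00256876931067 -2.587117484329209
242 [-154.5 -148.6 -142.7]
tab? 159 [-123.54658386 -101.43686376  -80.39857907] [-12.57365644  -0.6048525   12.08209778]
```

View pics/top2c.png

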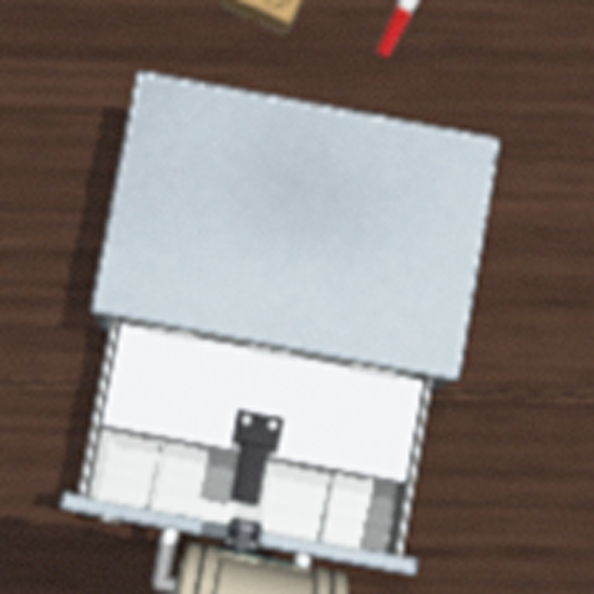

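The drawer is about 155 mm out. The lid is shut and its black tab is visible at crop (248,470). I'll pull the rest to the stop.

Call:
play_rows(motion=[[0, -0.3, 0, 0, 0, 0, 0], [0, -0.2, 0, 0, 0, 0, 0], [0, -0.1, 0, 0, 0, 0, 0], [0, 0, 0, 0, 0, 0, 0], [0, 0, 0, 0, 0, 0, 0], [0, 0, 0, 0, 0, 0, 0]])

```text
clock: 5.53
tcp_pos: [425.1, -11.0, 81.1]
ee_rot: [0.004, 0.764, 0.645, 0.001]
wrist_force: [3.5, -5.6, 3.0]
finger_gap: 10.2
```

Call:
play_rows(motion=[[0, -0.2, 0, 0, 0, 0, 0], [0, -0.2, 0, 0, 0, 0, 0], [0, 0, 0, 0, 0, 0, 0], [0, 0, 0, 0, 0, 0, 0], [0, 0, 0, 0, 0, 0, 0]])

```text
clock: 5.95
tcp_pos: [424.9, -11.0, 81.2]
ee_rot: [0.007, 0.764, 0.645, 0.004]
wrist_force: [12.9, -6.6, -10.3]
finger_gap: 9.9
```

Call:
play_rows(motion=[[0, 0.4, 0, 0, 0, 0, 0], [0, 0, 0, 0, 0, 0, 45], [0, 0, 0, 0, 0, 0, 45], [0, 0, 0, 0, 0, 0, 45], [0, 0, 0, 0, 0, 0, 45], [0, 0, -2, 0, 0, 0, 45], [0, 0, -3, 0, 0, 0, 45], [0, 0, -3, 0, 0, 0, 45], [0, 0, -3, 0, 0, 0, 45], [0, 0, 0, 0, 0, 0, 45]])

```text
clock: 6.78
tcp_pos: [425.4, -9.5, 194.9]
ee_rot: [0.004, 0.764, 0.645, 0.003]
wrist_force: [0.4, -0.1, 0.3]
finger_gap: 38.4
```

Call:
play_rows(motion=[[0, 1, 0, 0, 0, -7, 60], [0, 0, 0, 0, 0, -7, 60], [0, 0, 0, 0, 0, -7, 60], [0, 0, 0, 0, 0, -7, 60], [0, 0, 0, 0, 0, -7, 60], [0, 0, 0, 0, 0, -7, 60], [0, 0, 0, 0, 0, -7, 60], [0, 0, 0, 0, 0, -7, 60], [0, 0, 0, 0, 0, -7, 60], [0, 0, 0, 0, 0, -7, 60]])

```text
clock: 7.62
tcp_pos: [430.8, -10.5, 188.5]
ee_rot: [-0.001, 0.253, 0.967, 0.0]
wrist_force: [-0.3, 0.1, 1.1]
finger_gap: 51.0
```

Call:
play_rows(motion=[[0, 0, 0, 0, 0, -7, 60], [0, 0, 0, 0, 0, -7, 60], [0, 0, 0, 0, 0, -6, 60], [0, 0, 0, 0, 0, 0, 60]])

```text
clock: 7.95
tcp_pos: [430.8, -10.5, 188.6]
ee_rot: [-0.001, 0.083, 0.997, 0.0]
wrist_force: [0.2, 0.9, -0.3]
finger_gap: 51.0
```

```bash
python3 - <<'E'
from h import *
goal(U(-110,0,82),down(uy))
c=capture("wrist"); save(c,"w3.png"); W=pts(c)
P=W.reshape(-1,3)-O; x=P@ux;y=P@uy;z=P[:,2]
dark=c["img"].reshape(-1,3).max(1)<90
m=dark&(abs(y)<25)&(z>78)&(z<95)&(x<-70)&(x>-150)
print("tab",m.sum(),np.percentile(x[m],[1,5,50,95,99]).round(1),np.percentile(y[m],[2,50,98]).round(1),np.percentile(z[m],[5,50,95]).round(1))
m=(abs(y)<140)&(z>93)&(z<108)&(x<-60)&(x>-220)
print("front",m.sum(),np.percentile(x[m],[1,50,99]).round(1))
E
```

```text
tcp [430.8 -10.5 188.6] j [-10.   -1.5 -29.1  62.4   0.   -0.5] gap 51.0 F [ 0.2  0.9 -0.3] t 7.95
turn (tool, deg) [ 0.02 -0.08 -0.06]
shift tool cm, before turn [-8.9   0.12 10.64] after turn [-8.88  0.11 10.66]
tab 1406 [-129.7 -129.3 -115.4  -92.8  -82.8] [-11.7   0.4  10.9] [83.3 88.5 89.6]
front 6400 [-160.  -155.9 -148.1]
```

View pics/w3.png

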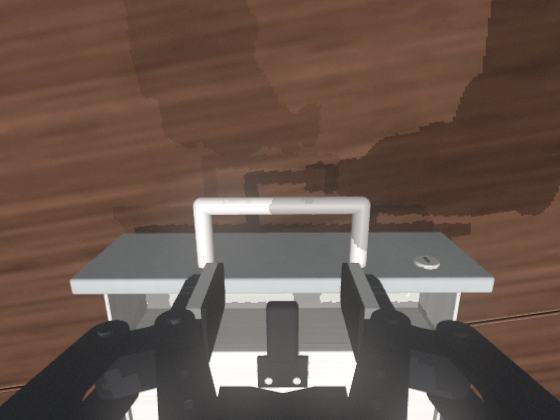

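The wrist picture shows the drawer at its stop, front panel at x = -160 to -148. The tab is centred between the fingers at (283,340). I'll move above the tab, descend and grip.

Call:
play_rows(motion=[[-3, 0.1, 0, 0, 0, 0, 60], [-3, 0, 0, 0, 0, 0, 60], [-2.9, 0, 0, 0, 0, 0, 60], [0, 0, 2.5, 0, 0, 0, 60], [0, 0, 3, 0, 0, 0, 60], [0, 0, 2.5, 0, 0, 0, 60], [0, 0, 1.5, 0, 0, 0, 60], [0, 0, 1.1, 0, 0, 0, 60], [0, 0, 0, 0, 0, 0, 60], [0, 0, 0, 0, 0, 0, 60]])

```text
clock: 8.83
tcp_pos: [519.1, -24.7, 83.0]
ee_rot: [-0.001, 0.085, 0.996, 0.0]
wrist_force: [0.1, 0.3, 0.4]
finger_gap: 51.5
```

Call:
play_rows(motion=[[0, 0, 0, 0, 0, 0, 10], [0, 0, 0, 0, 0, 0, 0], [0, 0, 0, 0, 0, 0, 0], [0, 0, 0, 0, 0, 0, 0], [0, 0, 0, 0, 0, 0, 0], [0, 0, 0, 0, 0, 0, 0]])

```text
clock: 9.33
tcp_pos: [520.8, -25.8, 85.1]
ee_rot: [0.002, 0.084, 0.996, -0.001]
wrist_force: [-1.7, -2.6, 6.6]
finger_gap: 23.0
```

```bash
python3 - <<'E'
from h import *
s=sense(); p=s["tcp_pos"]-O; print("unit frame",(p@ux).round(1),(p@uy).round(1),p[2].round(1),rot(s).as_matrix().round(3))
# arc plan in tool axes (tool x=-ux, z down)
g=np.array([p@ux,p[2]]); h=np.array([-2.,81]); d=g-h
a0=np.arctan2(d[1],-d[0]); r=np.hypot(*d); print("r",r,"a0",a0)
t=np.linspace(0,.785,11); X=h[0]-r*np.cos(a0+t); Z=h[1]+r*np.sin(a0+t)
print(np.c_[-np.diff(X)/10,-np.diff(Z)/10].round(2).tolist())
E
```

```text
unit frame -107.5 -1.4 85.1 [[-0.986  0.168  0.003]
 [ 0.168  0.986 -0.002]
 [-0.003 -0.002 -1.   ]]
r 105.59024708331573 a0 0.038582083765417836
[[-0.06, -0.83], [-0.13, -0.82], [-0.19, -0.81], [-0.26, -0.79], [-0.32, -0.77], [-0.38, -0.74], [-0.43, -0.71], [-0.49, -0.67], [-0.54, -0.63], [-0.59, -0.59]]
```

```bash
python3 - <<'E'
from h import *
r=105.6;a0=.0386
t=np.linspace(0,.785,21); X=-r*np.cos(a0+t); Z=r*np.sin(a0+t)
for i in range(20):
    th=np.radians(i*1.0); dx,dz=X[i+1]-X[i],Z[i+1]-Z[i]
    print([round((-dx*np.cos(th)+dz*np.sin(th))/10,2),0,round((-dz*np.cos(th)-dx*np.sin(th))/10,2),0,1,0,0],end=', ')
E
```

```text
[np.float64(-0.02), 0, np.float64(-0.41), 0, 1, 0, 0], [np.float64(-0.03), 0, np.float64(-0.41), 0, 1, 0, 0], [np.float64(-0.04), 0, np.float64(-0.41), 0, 1, 0, 0], [np.float64(-0.05), 0, np.float64(-0.41), 0, 1, 0, 0], [np.float64(-0.06), 0, np.float64(-0.41), 0, 1, 0, 0], [np.float64(-0.07), 0, np.float64(-0.41), 0, 1, 0, 0], [np.float64(-0.08), 0, np.float64(-0.41), 0, 1, 0, 0], [np.float64(-0.09), 0, np.float64(-0.41), 0, 1, 0, 0], [np.float64(-0.1), 0, np.float64(-0.4), 0, 1, 0, 0], [np.float64(-0.1), 0, np.float64(-0.4), 0, 1, 0, 0], [np.float64(-0.11), 0, np.float64(-0.4), 0, 1, 0, 0], [np.float64(-0.12), 0, np.float64(-0.4), 0, 1, 0, 0], [np.float64(-0.13), 0, np.float64(-0.39), 0, 1, 0, 0], [np.float64(-0.14), 0, np.float64(-0.39), 0, 1, 0, 0], [np.float64(-0.15), 0, np.float64(-0.39), 0, 1, 0, 0], [np.float64(-0.16), 0, np.float64(-0.38), 0, 1, 0, 0], [np.float64(-0.16), 0, np.float64(-0.38), 0, 1, 0, 0], [np.float64(-0.17), 0, np.float64(-0.38), 0, 1, 0, 0], [np.float64(-0.18), 0, np.float64(-0.37), 0, 1, 0, 0], [np.float64(-0.19), 0, np.float64(-0.37), 0, 1, 0, 0],
```

Call:
play_rows(motion=[[-0.02, 0, -0.41, 0, 1, 0, 0], [-0.03, 0, -0.41, 0, 1, 0, 0], [-0.04, 0, -0.41, 0, 1, 0, 0], [-0.05, 0, -0.41, 0, 1, 0, 0], [-0.06, 0, -0.41, 0, 1, 0, 0], [-0.07, 0, -0.41, 0, 1, 0, 0], [-0.08, 0, -0.41, 0, 1, 0, 0], [-0.09, 0, -0.41, 0, 1, 0, 0], [-0.1, 0, -0.4, 0, 1, 0, 0], [-0.1, 0, -0.4, 0, 1, 0, 0]])

```text
clock: 10.17
tcp_pos: [528.6, -27.1, 122.1]
ee_rot: [-0.088, 0.084, 0.993, 0.007]
wrist_force: [2.1, -4.8, -8.2]
finger_gap: 22.4
```

```bash
cat > lid.py <<'E'
from h import *
import sys
s=sense(); p=s["tcp_pos"]-O; print("unit",(p@ux).round(1),(p@uy).round(1),p[2].round(1),"F",s["wrist_force"].round(1),"gap",s["finger_gap"].round(1),"tilt",np.degrees(rot(s).as_rotvec()).round(1))
c=capture("top"); save(c,sys.argv[1]+".png"); P=pts(c).reshape(-1,3)-O; x=P@ux;y=P@uy;z=P[:,2]
m=(abs(y)<120)&(abs(y)>62)&(x<-8)&(x>-140)&(z>85)&(z<175)
if m.sum()>20:
    f=np.polyfit(x[m],z[m],1); k=abs(z-np.polyval(f,x))<6; f=np.polyfit(x[m&k],z[m&k],1)
    print("lid n",(m&k).sum(),"angle",np.arctan(-f[0]).round(3),"z at hinge(-2)",np.polyval(f,-2).round(1), "x range",np.percentile(x[m&k],[1,99]).round(0))
m=(abs(y)<140)&(abs(y)>60)&(z>92)&(z<108)&(x<-125)&(x>-220)
print("front",m.sum(),np.percentile(x[m],[2,50,98]).round(1))
E
python3 lid.py top4
```

```text
Traceback (most recent call last):
  File "lid.py", line 3, in <module>
    s=sense(); p=s["tcp_pos"]-O; print("unit",(p@ux).round(1),(p@uy).round(1),p[2].round(1),"F",s["wrist_force"].round(1),"gap",s["finger_gap"].round(1),"tilt",np.degrees(rot(s).as_rotvec()).round(1))
                                                                                                                                ^^^^^^^^^^^^^^^^^^^^^
AttributeError: 'float' object has no attribute 'round'
```

```bash
sed -i 's/s\["finger_gap"\].round(1)/s["finger_gap"]/' lid.py; python3 lid.py top4
```

```text
unit -99.6 -1.3 122.1 F [ 2.1 -4.8 -8.2] gap 22.37915993395264 tilt [ -14.3 -169.3   -1.1]
lid n 687 angle 0.342 z at hinge(-2) 83.6 x range [-82.  -9.]
front 153 [-159.  -153.2 -147.5]
```

Lid at 0.34 rad and following, drawer still out. I'll continue the arc.

Call:
play_rows(motion=[[-0.11, 0, -0.4, 0, 1, 0, 0], [-0.12, 0, -0.4, 0, 1, 0, 0], [-0.13, 0, -0.39, 0, 1, 0, 0], [-0.14, 0, -0.39, 0, 1, 0, 0], [-0.15, 0, -0.39, 0, 1, 0, 0], [-0.16, 0, -0.38, 0, 1, 0, 0], [-0.16, 0, -0.38, 0, 1, 0, 0], [-0.17, 0, -0.38, 0, 1, 0, 0], [-0.18, 0, -0.37, 0, 1, 0, 0], [-0.19, 0, -0.37, 0, 1, 0, 0]])

```text
clock: 11.05
tcp_pos: [550.4, -30.6, 155.0]
ee_rot: [-0.176, 0.083, 0.981, 0.014]
wrist_force: [-3.0, -1.8, -6.0]
finger_gap: 23.0
```

Call:
play_rows(motion=[[0, 0, 0, 0, 0, 0, 0], [0, 0, 0, 0, 0, 0, 0], [0, 0, 0, 0, 0, 0, 0]])

```text
clock: 11.3
tcp_pos: [551.6, -30.8, 155.4]
ee_rot: [-0.174, 0.083, 0.981, 0.014]
wrist_force: [-1.4, -4.4, -10.2]
finger_gap: 22.5
```

```bash
python3 lid.py top5
```

```text
unit -76.3 -1.2 155.4 F [ -1.4  -4.4 -10.2] gap 22.51979603997358 tilt [ -13.5 -159.4   -2.3]
lid n 442 angle 0.703 z at hinge(-2) 85.8 x range [-67.  -8.]
front 134 [-158.  -152.3 -146.6]
```

```bash
cat > lid2.py <<'E'
from h import *
for n in ("top","side","wrist"):
    c=capture(n); P=pts(c).reshape(-1,3)-O; x=P@ux;y=P@uy;z=P[:,2]
    br=c["img"].reshape(-1,3).min(1)>110
    for lo,hi in ((-122,-60),(60,122)):
        m=br&(y>lo)&(y<hi)&(x<-10)&(x>-90)&(z>88)&(z<160)
        if m.sum()<40: continue
        f=np.polyfit(x[m],z[m],1)
        for _ in range(5):
            k=m&(abs(z-np.polyval(f,x))<4); f=np.polyfit(x[k],z[k],1)
        _,_,V=np.linalg.svd(np.c_[x[k],z[k]]-[x[k].mean(),z[k].mean()],full_matrices=False)
        print(n,lo,m.sum(),k.sum(),"fit",np.arctan(-f[0]).round(3),"tls",abs(np.arctan(V[0,1]/V[0,0])).round(3),"from hinge",np.arctan2(z[k].mean()-82.5,-1-x[k].mean()).round(3),x[k].min().round(),z[k].max().round())
    save(c,n+"6.png")
E
python3 lid2.py
```

```text
top 60 466 416 fit 0.715 tls 0.718 from hinge 0.746 -67.0 141.0
side -122 363 242 fit 0.706 tls 0.712 from hinge 0.758 -63.0 139.0
side 60 400 273 fit 0.726 tls 0.732 from hinge 0.744 -65.0 140.0
wrist -122 6292 4800 fit 0.702 tls 0.705 from hinge 0.748 -66.0 141.0
wrist 60 6520 5027 fit 0.702 tls 0.706 from hinge 0.744 -67.0 141.0
```

View pics/side6.png

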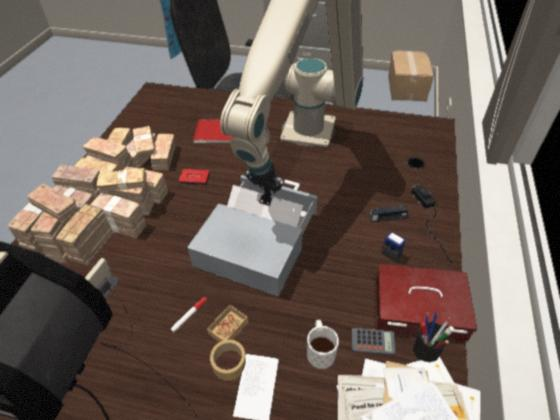

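The side picture shows the lid standing open at about (255,200), held by the fingers, with the bystanders where they were. The estimates give 0.70 to 0.75 rad, so I'll nudge it up about 0.05.

Call:
play_rows(motion=[[-0.11, 0, -0.24, 0, 0.5, 0, 0], [-0.11, 0, -0.24, 0, 0.5, 0, 0], [0, 0, 0, 0, 0, 0, 0], [0, 0, 0, 0, 0, 0, 0], [0, 0, 0, 0, 0, 0, 0], [0, 0, 0, 0, 0, 0, 0], [0, 0, 0, 0, 0, 0, 0], [0, 0, 0, 0, 0, 0, 0], [0, 0, 0, 0, 0, 0, 0], [0, 0, 0, 0, 0, 0, 0]])

```text
clock: 12.33
tcp_pos: [556.6, -31.6, 160.2]
ee_rot: [-0.181, 0.083, 0.98, 0.015]
wrist_force: [-1.0, -5.5, -9.1]
finger_gap: 22.6
```

```bash
python3 lid.py top7; python3 lid2.py; python3 - <<'E'
from h import *
A=np.load("top0.npz")["W"]; B=pts(capture("top"))
for n,b in dict(stapler=(120,185,240,280,20,60),stamp=(120,165,180,220,20,120),ink=(390,440,260,300,6,30)).items():
    r=[]
    for W in (A,B):
        P=W[b[2]:b[3],b[0]:b[1]].reshape(-1,3); r.append(P[(P[:,2]>b[4])&(P[:,2]<b[5])].mean(0))
    print(n,(r[1]-r[0]).round(1))
E
```

```text
unit -71.2 -1.2 160.2 F [-1.  -5.5 -9.1] gap 22.631532706877923 tilt [ -13.4 -158.6   -2.4]
lid n 411 angle 0.767 z at hinge(-2) 86.0 x range [-64.  -9.]
front 132 [-158.  -152.3 -146.7]
top 60 430 378 fit 0.777 tls 0.78 from hinge 0.809 -63.0 145.0
side -122 364 241 fit 0.786 tls 0.792 from hinge 0.816 -60.0 144.0
side 60 399 267 fit 0.795 tls 0.801 from hinge 0.811 -60.0 144.0
wrist -122 6298 4745 fit 0.757 tls 0.761 from hinge 0.804 -63.0 145.0
wrist 60 6460 4942 fit 0.76 tls 0.764 from hinge 0.8 -63.0 144.0
stapler [ 0.1 -0.2  0. ]
stamp [0.  0.4 0.1]
ink [-0.1 -0.4 -0.1]
```

Angle estimates are 0.76 to 0.81 rad, centred on 0.785. The drawer is about 158 mm out and the bystanders haven't moved.

```bash
python3 -c "
from workcell import close_job; print(close_job())"
```

```text
the job is handed in; nothing more can be done
None
```

I pulled the drawer out to its stop by the bar handle. I then gripped the lid's black tab by its sides, raised the lid along its arc and handed the job in still holding it, at about 12.5 s on the robot's clock. `close_job()` gives no verdict, so the result rests on my own last checks:

- **Lid angle:** the three cameras gave 0.76 to 0.82 rad, against a target of 0.785 and an allowed 0.665 to 0.905. The two ways of estimating disagreed by about 0.04 rad at most, but every value is within the band.
- **Grip:** the gap between the fingers was 22.6 mm with the tab held. The arm was at rest, and the wrist force was about 11 N.
- **Drawer:** it was about 158 mm out. It slid in 1 to 2 mm from the stop while I lifted the lid; at least 135 mm was needed.
- **Stapler, stamp and ink pad:** each had moved less than 0.5 mm, which is within measurement noise. The ink pad was identified only from its look and position; I took it to be the small red tin on the right.

I did not measure the contact force between the fingers and the lid directly. I inferred it from the grip and from the lid staying up.

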